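# Put the low tea tin away and shut the latched sliding lid

## Task

Of the three blue tea tins, gently set the one that is low enough to fit under the lid upright in the open well of the bamboo box. Draw the red latch fully back, towards the outer end of its ledge, to free the sliding lid before you move it, then slide the lid fully shut over the tin. Leave the latch drawn back and the other tins, the jar and the mug standing where they are.

Things in the scene. Friction and masses are not known exactly. Their poses are not given: they have to be found in the camera images.
- keeper: Bamboo box fixed to the counter, yaw within 0.3 rad. Origin on the counter; its frame, mm, z up: open well x -70..70, y 0..150, walls 6 thick, tops at z 76; solid deck under the open lid, x -76..76, y -186..-6, top z 76; latch ledge x -160..-76, y -34..46, top z 76. Lid guides 4 wide rise to z 90 along x = -75 and 75; latch guides on the ledge rise to z 89.
- well_floor (a point): Centre of the well's inner floor, at (0, 75, 6) mm in the box's frame, axes as the box. The space from floor to the underside of the lid is 71 mm high.
- lid (a joint): White lid plate, 143 x 165 x 8 mm, top at z 85 mm in the box's frame. Value in m along the box's +y: 0 = fully open over the deck, 0.174 = at its stop, fully shut over the well. Starts at 0 to 0.012. With the latch tongue in front of it, it cannot pass 0.015. Slides stiffly (about 2 N) and stays where it is left.
- lid_handle (a point): Centre of the black rib across the lid: 90 mm along the box's x, 12 mm along y, z 85 to 119 mm in the box's frame (this point at x 0, z 102). Moves with the lid: at y = -101.5 mm in the box's frame when the lid value is 0. Push it from its -y side, or pinch it along y.
- latch (a joint): Lock slide on the ledge. Value in m along the box's -x (away from the lid): 0 = tongue fully in front of the lid, 0.040 = at its stop, fully drawn back. The lid is free beyond about 0.025. Starts at 0 to 0.006. Slides stiffly (about 2 N) and stays where it is left.
- latch_knob (a point): Centre of the latch's red upright knob: 16 mm along the box's x, 36 mm along y, z 87 to 121 mm in the box's frame (this point at y 6, z 104; x = -100 mm when the latch value is 0). The steel plate and tongue under it have their top at z 87; the tongue reaches 52 mm from the knob's centre towards the lid.
- tin_a_center (a point): Centre (half-way up) of the low tea tin: blue cylinder with a pale band and an aluminium lid, 56 mm across, 60 mm high, about 130 g, standing on the counter. z axis up its height.
- tin_b_center (a point): Centre of a look-alike tin, 56 mm across, 80 mm high: too tall for the lid.
- tin_c_center (a point): Centre of a look-alike tin, 56 mm across, 100 mm high: too tall for the lid.
- jar: Bystander: amber jar with red cap, 72 mm across, 100 mm high; origin at the centre of its underside.
- mug: Bystander: white mug, 80 mm across, 90 mm high; origin at the centre of its underside.

How it is judged:
By the outcome, as a careful person would: the job done as asked, in the order asked, and still so for the second after the job is handed in, with the robot touching nothing.
It also fails if it takes over 62 s, if anything falls off the work surface, if the arm or the gripper's body presses on something with over 40 N, if the wrist force passes 120 N, or if a joint passes its speed limit or range.

## Robot

A 6-joint arm with a two-finger parallel gripper is mounted at the origin on the work surface. World frame = base frame: x ahead of the robot, y to its left, z up, the work surface at z = 0. Lengths are in m, angles in degrees, forces in N, time in s.
With the tool pointing down it reaches from about 0.25 to 0.725 m from the base axis. Payload 9.7 kg.
Tool frame: the origin (TCP) lies midway between the tips of the shut fingers; the grasp point (between the pads) lies 19 mm behind it; z points along the fingers, y is the line along which they close (so a half turn about z gives the same grasp; the last joint's range is limited). The gripper opens to 85 mm and grips with 20 to 120 N. Pads are 22 mm wide; open, the fingers measure 114 mm over their backs; the gripper's body (76 mm by 85 mm) begins 54 mm behind the grasp point. The pads swing forward as they close: fully open they stand 13 mm farther back than shut.
Start: joints at [-71.219, 4.979, 10.078, 95.1, 0, 90], TCP at [0.177, -0.521, 0.231] pointing down, gripper open.
Joint ranges: [-179.16, 179.16], [-48.56, 103.87], [-65.8, 70.77], [-126.05, 130.52], [-82.76, 87.17], [-180, 180]. Speed limits (degrees/s): [127.2, 127.2, 147.25, 180, 180, 180].

## Interface

Orientations are given as [roll, pitch, yaw] about the fixed x, y, z axes, in that order (R = Rz(yaw) Ry(pitch) Rx(roll)).
In Python, from workcell import bot gives the robot as it stands.
- The arm moves only by the shell command python3 -m crank 'ROWS' [FORCE]. ROWS is JSON, a list of rows, each an object with "gripper": the finger opening in mm, from 0 to 85.4; "travel": the shift along the tool's x, y, z in mm, a list of three; "twist": the turn, a rotation vector about the tool's x, y, z in rad, a list of three. In form: [{"gripper": gripper, "travel": [tx, ty, tz], "twist": [rx, ry, rz]}, ...]. A call has 1 to 12 rows; each row shifts and turns the commanded pose from where the row before left it, along the tool's axes as they then stand; what a row does not reach is not made up. A row lasts 1/8 s, in which the tool goes at most 62.5 mm and 10.7 degrees, less where a joint would pass 70% of its speed; a pose out of reach is approached as far as the arm can. A call is refused whole if a number of a shift passes 62.5 or a number of a turn 0.188, either way. A call with a gripper value outside its range is refused whole. The fingers move at their own pace and stop on an object; FORCE is the grip in N (left out, the last holds). Time passes only in rows, so rows that do not move let the fingers close. It gives the time, the measured TCP pose, the force, the opening and the grip force at its end, in the units of the state.
- bot.get_obs(): the state, without advancing time (a new reading comes with each control period).
- bot.camera(name): name is "side" or "top" or "wrist"; returns the picture (384x512x3 uint8, red, green, blue); there is no depth.
- bot.calibration(name): a dict with "vfov" (degrees; the focal length in pixels is half the picture's height over the tangent of half this angle, whatever the lens; pixels are square), "cx", "cy" (the principal point, pixels), "camera_from_world" (4x4, takes a point from world to camera coordinates). Camera axes: x right, y down, z forward; pixel columns grow to the right and rows downward; lengths in m; the calibration is good to about 2 mm. A picture is of the moment at which its call begins: read the wrist's pose just before it. calibration takes no time and is no camera call; for the wrist camera it gives the pose at the moment of the call.
- bot.job_done(): hands the job in; it is judged then, once.
The state is a dict: "time": time; "q": joint angles; "qd": joint speeds; "joint_efforts": joint torques, N m; "ee_pos": TCP position; "tcp_rot": TCP orientation; "wrist_force": force on the tool from outside, world axes, zero at the start; "torque": the same for the moment, N m; "opening": finger opening in m; "grasp_force": force on a finger pad.
Only numpy, scipy, OpenCV 4.12 (cv2) and the standard library are available. Lean on these libraries where they do the work, as an engineer would, in place of code of your own. Each camera call takes 0.05 s, during which the arm holds its last target. There are 200 camera calls.

## Working session

There is one attempt and no reset: what is moved stays moved. The work goes in short steps, Python scripts to look and compute and a shell command to move; the robot and the scene stay as the last step left them, time stands still between calls to the robot, and variables do not carry over. Pictures are saved under pics/ and viewed, at most 10 in all, crops included, and the job is handed in when it is done.

```bash
mkdir -p pics; python3 - <<'E'
from workcell import bot
import cv2,numpy as np
a=bot.camera("top");b=bot.camera("side")
cv2.imwrite("pics/top0.png",a[:,:,::-1]);cv2.imwrite("pics/side0.png",b[:,:,::-1])
for n in("top","side","wrist"):print(n,bot.calibration(n))
o=bot.get_obs();print(o)
E
```

```text
top {'vfov': 56.143260200068646, 'cx': 259.2405193309102, 'cy': 193.2279008745292, 'camera_from_world': array([[ 0.01273186, -0.99973597, -0.019128  ,  0.04703511],
       [-0.99122955, -0.01010247, -0.13176462,  0.6287901 ],
       [ 0.13153659,  0.02063785, -0.99109647,  0.94712227],
       [ 0.        ,  0.        ,  0.        ,  1.        ]])}
side {'vfov': 44.537626294983454, 'cx': 261.7805509486823, 'cy': 191.28656919855956, 'camera_from_world': array([[-0.88218678, -0.47088341,  0.00391181,  0.55607056],
       [-0.36895309,  0.68601361, -0.62710362,  0.23561381],
       [ 0.29260914, -0.55466579, -0.77892602,  1.19768817],
       [ 0.        ,  0.        ,  0.        ,  1.        ]])}
wrist {'vfov': 59.72710647703749, 'cx': 257.4280684296941, 'cy': 192.72200968403635, 'camera_from_world': array([[ 3.21802451e-01, -9.46806742e-01,  4.19132486e-04,
        -5.50161257e-01],
       [-9.09580567e-01, -3.09026978e-01,  2.77786824e-01,
        -3.48392881e-02],
       [-2.62880914e-01, -8.97737155e-02, -9.60642652e-01,
         3.78328270e-01],
       [ 0.00000000e+00,  0.00000000e+00,  0.00000000e+00,
         1.00000000e+00]])}
{'time': 0.1, 'q': array([-7.12188099e+01,  5.01000525e+00,  1.00398042e+01,  9.51005952e+01,
       -1.93778963e-03,  8.99980850e+01]), 'qd': array([ 0.05464519, -0.13411244,  0.06043492, -0.06427308,  0.03313113,
       -0.05970252]), 'joint_efforts': array([-2.70584162e-03, -5.21562052e+01,  4.65653765e+01,  1.60196068e-02,
       -1.13608103e-04, -1.64661321e-05]), 'ee_pos': array([ 0.17699973, -0.52052328,  0.2306415 ]), 'tcp_rot': array([-1.79929204e+02,  1.93542197e-03,  1.87831075e+01]), 'wrist_force': array([ 0.11499282, -0.65961237,  0.24527772]), 'torque': array([-0.00497149,  0.00544703, -0.02563048]), 'grasp_force': 0.0, 'opening': 0.08530375458811704}
```

View pics/top0.png

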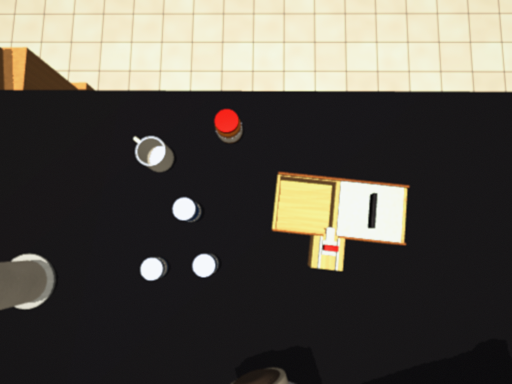

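View pics/side0.png

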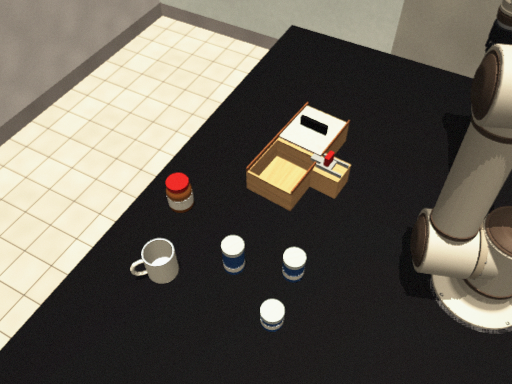

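The top picture shows tin tops near (152,268), (204,265) and (184,209), and the box around (340,210) with its knob at (330,247). The well is to the left, towards +y. The side picture shows tin tops at (233,245), (294,257) and (272,313), and the knob at (329,157). Next I'll enlarge the box and triangulate the tins.

```bash
cat >h.py <<'E'
from workcell import bot
import cv2,numpy as np
def cal(n):
    c=bot.calibration(n);f=192/np.tan(np.radians(c["vfov"]/2));return c,f
def ray(n,p,c=None):
    c=c or bot.calibration(n);f=192/np.tan(np.radians(c["vfov"]/2));T=c["camera_from_world"]
    d=T[:3,:3].T@np.array([(p[0]-c["cx"])/f,(p[1]-c["cy"])/f,1]);o=-T[:3,:3].T@T[:3,3];return o,d
def onz(n,p,z,c=None):
    o,d=ray(n,p,c);return o+d*(z-o[2])/d[2]
def tri(p,q,n="top",m="side"):
    o,d=ray(n,p);O,D=ray(m,q)
    s=np.linalg.lstsq(np.c_[d,-D],O-o,rcond=None)[0];a=o+d*s[0];b=O+D*s[1];return (a+b)/2,np.linalg.norm(a-b)
def proj(n,P):
    c,f=cal(n);T=c["camera_from_world"];v=T[:3,:3]@P+T[:3,3];return f*v[:2]/v[2]+[c["cx"],c["cy"]]
def blobs(im,lo,hi,amin=30):
    m=cv2.inRange(cv2.cvtColor(im,cv2.COLOR_BGR2HSV),np.array(lo),np.array(hi))
    n,l,s,c=cv2.connectedComponentsWithStats(m);return [(c[i].round(1),s[i]) for i in range(1,n) if s[i,4]>=amin],m
E
python3 - <<'E'
from h import *
t=cv2.imread("pics/top0.png");s=cv2.imread("pics/side0.png")
for n,im in(("t",t),("s",s)):
    for c,st in blobs(im,(0,0,170),(179,60,255),100)[0]:
        if st[4]<9000:print(n,c,st)
    print('red',[(c,st) for c,st in blobs(im,(0,200,120),(6,255,255),15)[0]]) 
a=cv2.resize(t[165:280,262:420],None,fx=5,fy=5,interpolation=cv2.INTER_CUBIC)
cv2.imwrite("pics/tb.png",a)
b=cv2.resize(s[95:335,200:360],None,fx=2.5,fy=2.5,interpolation=cv2.INTER_CUBIC)
c=cv2.resize(t[190:290,130:230],None,fx=3.5,fy=3.5,interpolation=cv2.INTER_CUBIC)
o=np.zeros((600,760,3),np.uint8);o[:,:400]=b;o[:350,405:755]=c;cv2.imwrite("pics/sb.png",o)
E
```

```text
t [151.7 151.8] [133 136  32  30 412]
t [369.9 211.2] [ 336  181   68   61 3303]
t [183.5 208.5] [173 198  22  22 401]
t [328.4 246. ] [317 227  23  43 408]
t [ 28.7 257.8] [ 13 254  34   9 147]
t [203.4 265. ] [193 254  22  23 409]
t [151.1 268.6] [141 258  22  22 390]
t [ 29.7 304.4] [ 16 299  29  10 127]
red [(array([226.1, 120.4]), array([214, 109,  25,  24, 467], dtype=int32)), (array([330.7, 247.6]), array([324, 246,  14,   5,  48], dtype=int32))]
s [281.9  13.2] [266   0  30  26 197]
s [358.8  29.2] [ 293    2  105   51 1895]
s [505.8  74.3] [496  44  16  60 653]
s [313.6 133.8] [ 280  106   69   70 1632]
s [451.7 251.4] [ 425  222   55   48 1378]
s [232.1 244.6] [221 235  23  20 369]
s [154.4 256.3] [130 238  44  33 318]
s [294.1 256.7] [283 247  23  20 372]
s [489.8 262. ] [484 250  13  20 127]
s [474.6 308.4] [ 434  275   78   54 1663]
s [271.9 310. ] [260 299  25  23 454]
red [(array([329.3, 155. ]), array([325, 151,   9,   9,  49], dtype=int32)), (array([176.5, 181.2]), array([165, 172,  24,  19, 333], dtype=int32))]
```

View pics/tb.png

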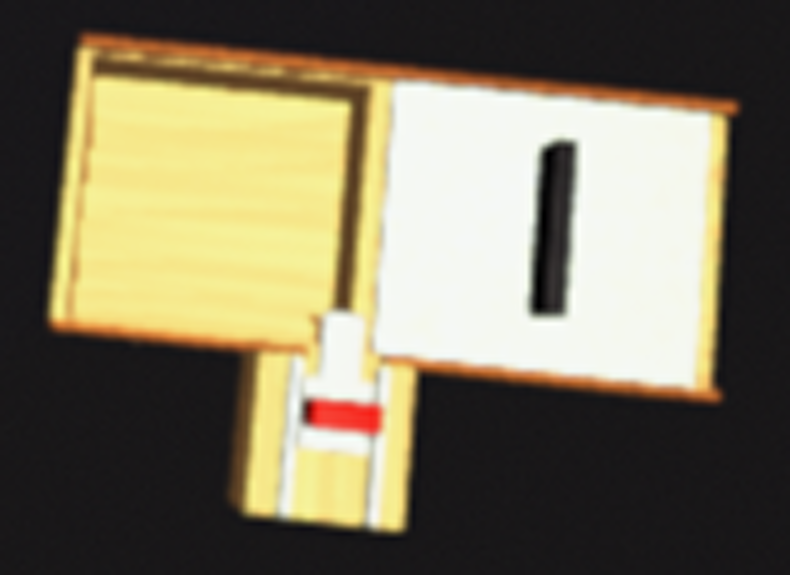

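View pics/sb.png

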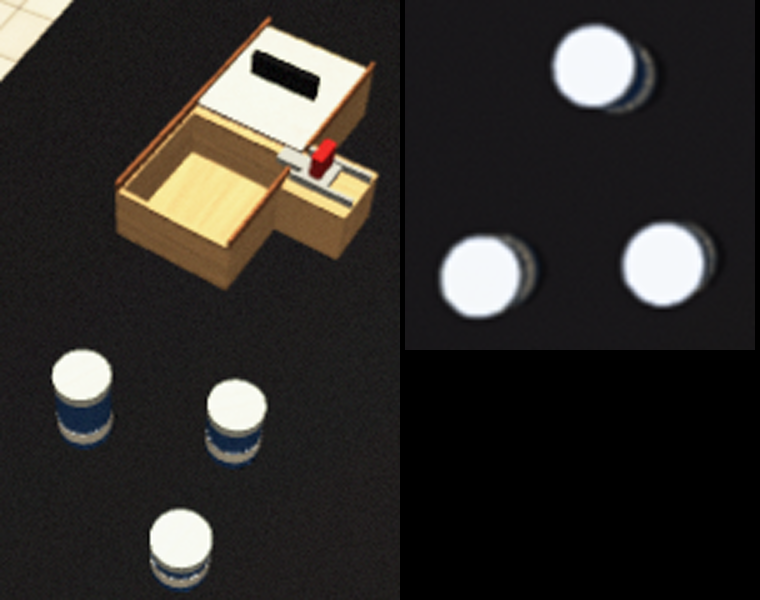

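The enlarged top view shows these box corners in crop pixels: guide ends at (80,36), (50,327), (722,399) and (739,103), and ledge corners at (242,516) and (405,531). The front tin, at side (272,310) and top (151,268), looks the lowest.

```bash
python3 - <<'E'
from h import *
for n,p,q in(("A",(151.1,268.4),(271.9,309.5)),("B",(203.4,265),(294.1,256.7)),("C",(183.5,208.5),(232.1,244.6)),("jar",(226.1,120.4),(176.5,181.2)),("knobtop?",(331,248),(330,153))):print(n,tri(p,q)) 
print("A z60",onz("top",(151.1,268.4),.06),onz("side",(271.9,309.5),.06))
L=[((80,36),90,77,156),((50,327),90,-77,156),((722,399),90,-77,-186),((739,103),90,77,-186),((242,516),76,-160,46),((405,531),76,-160,-34)]
pix=lambda u:((u[0]+.5)/5-.5+262,(u[1]+.5)/5-.5+165)
W=np.array([onz("top",pix(u),z/1e3)[:2] for u,z,_,_ in L]);B=np.array([[x,y] for _,_,x,y in L])/1e3
from scipy.spatial.transform import Rotation as R
wm,bm=W.mean(0),B.mean(0);H=(B-bm).T@(W-wm);yaw=np.arctan2(H[0,1]-H[1,0],H[0,0]+H[1,1])
c,s=np.cos(yaw),np.sin(yaw);M=np.array([[c,-s],[s,c]]);o=wm-M@bm
print("box",o,np.degrees(yaw));print(((W-o)@M-B)*1e3)
print(np.linalg.norm(W[0]-W[3]),np.linalg.norm(W[0]-W[1]))
inb=lambda w:(w[:2]-o)@M*1e3
print("knob red top",inb(onz("top",pix((344,417)),.121)),"lid left edge",inb(onz("top",pix((389,220)),.085)),"right",inb(onz("top",pix((706,250)),.085)))
print("handle top",inb(onz("top",pix((563,228)),.119)))
# side check
sp=lambda u:((u[0]+.5)/2.5-.5+200,(u[1]+.5)/2.5-.5+95)
for nm,u,z in(("guide -x,-186",(374,64),.09),("guide +x -186",(270,19),.09),("guide +x 156",(118,185),.09),("guide -x 156",(230,243),.09),("ledge -160,-34",(376,175),.076),("ledge -160 46",(342,217),.076)):print(nm,inb(onz("side",sp(u),z)))
np.savez("box.npz",o=o,yaw=yaw)
E
```

```text
A (array([0.42314345, 0.33757894, 0.05810036]), np.float64(0.001094579053808577))
B (array([0.43512905, 0.19594826, 0.07665934]), np.float64(0.001024907545013964))
C (array([0.57974514, 0.24892669, 0.09755828]), np.float64(0.0016294346968424565))
jar (array([0.81708245, 0.14441341, 0.09653471]), np.float64(0.0014786644096601933))
knobtop? (array([ 0.48260094, -0.1257526 ,  0.12501374]), np.float64(0.001500066177693676))
A z60 [0.42278061 0.33678519 0.06      ] [0.42329417 0.3385549  0.06      ]
box [ 0.58774001 -0.14306573] -5.437898201550288
[[-0.02569008  0.71504597]
 [ 0.664246    0.71507595]
 [ 0.91596891 -0.99204333]
 [ 0.25093919 -1.42109488]
 [-1.67846851  2.32763021]
 [-0.12699551 -1.34461391]]
0.3441362520331384 0.15331006392587704
knob red top [-105.79186455    8.36050328] lid left edge [ -2.22621592 -12.9194644 ] right [  -0.48374557 -176.57074388]
handle top [ -0.82884886 -92.87877128]
guide -x,-186 [ -78.04244875 -180.49497909]
guide +x -186 [  70.88648616 -182.09411566]
guide +x 156 [ 71.21844717 158.98853906]
guide -x 156 [-77.21587212 160.65364322]
ledge -160,-34 [-159.78902858  -28.67867324]
ledge -160 46 [-156.82529416   49.2291925 ]
```

```bash
cat >>h.py <<'E'
from scipy.spatial.transform import Rotation as Ro
def go(p,yaw):
    """print tool-axis shift (mm, after turn) and turn about tool z (rad) to a TCP goal, tool down"""
    o=bot.get_obs();Rc=Ro.from_euler("xyz",o["tcp_rot"],degrees=True);G=Ro.from_euler("xyz",[180,0,yaw],degrees=True)
    d=np.array(p)-o["ee_pos"];print("turn",(Rc.inv()*G).as_rotvec().round(3),"shift before turn",(Rc.inv().apply(d)*1e3).round(1),"after",(G.inv().apply(d)*1e3).round(1))
E
python3 -m crank '[{"gripper":85,"travel":[0,0,0],"twist":[0,0,-0.164]},{"gripper":85,"travel":[0,0,0],"twist":[0,0,-0.164]},{"gripper":85,"travel":[0,0,0],"twist":[0,0,-0.164]},{"gripper":85,"travel":[0,0,0],"twist":[0,0,-0.164]},{"gripper":85,"travel":[0,0,0],"twist":[0,0,-0.164]},{"gripper":85,"travel":[0,0,0],"twist":[0,0,-0.164]},{"gripper":85,"travel":[0,0,0],"twist":[0,0,-0.164]}]' && python3 -m crank '[{"gripper":85,"travel":[43,28,-10],"twist":[0,0,0]},{"gripper":85,"travel":[43,28,-10],"twist":[0,0,0]},{"gripper":85,"travel":[43,28,-10],"twist":[0,0,0]},{"gripper":85,"travel":[43,28,-10],"twist":[0,0,0]},{"gripper":85,"travel":[43,28,-10],"twist":[0,0,0]},{"gripper":85,"travel":[43,28,-10],"twist":[0,0,0]},{"gripper":85,"travel":[43,28,-10],"twist":[0,0,0]},{"gripper":60,"travel":[43,28,-10],"twist":[0,0,0]},{"gripper":60,"travel":[43,28,-10],"twist":[0,0,0]},{"gripper":60,"travel":[43,28,-10],"twist":[0,0,0]},{"gripper":60,"travel":[0,0,0],"twist":[0,0,0]},{"gripper":60,"travel":[0,0,0],"twist":[0,0,0]}]'
python3 - <<'E'
from h import *
import pickle
print(bot.get_obs()["q"].round(1))
c=bot.calibration("wrist");a=bot.camera("wrist")[:,:,::-1];cv2.imwrite("pics/w1.png",a);pickle.dump(c,open("w1.pkl","wb"))
E
```

```text
time: 0.98
ee_pos: [0.177, -0.5206, 0.2309]
tcp_rot: [-180.0, -0.0, 84.9]
wrist_force: [-0.2, -0.6, 0.5]
opening: 0.0847
grasp_force: 0.0
time: 2.48
ee_pos: [0.4965, -0.1192, 0.3309]
tcp_rot: [-179.9, 0.0, 84.6]
wrist_force: [-0.1, -0.5, 0.5]
opening: 0.0602
grasp_force: 0.0
[-13.5   3.2  19.5 106.4  -0.   81.9]
```

View pics/w1.png

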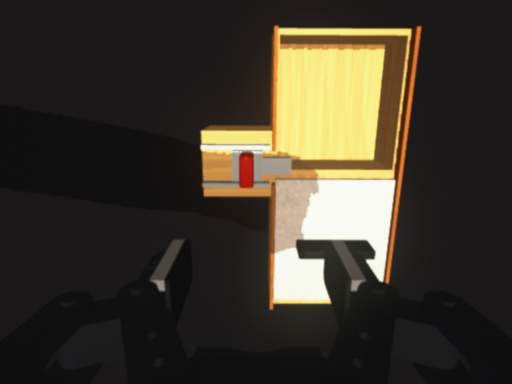

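The wrist view shows the well at the top and the lid at the bottom. The outer guide ends are at (273,27), (421,27) and (270,309), the left ledge corners at (202,130) and (202,195), and the red knob at (246,170).

```bash
python3 - <<'E'
from h import *
import pickle
c=pickle.load(open("w1.pkl","rb"));d=np.load("box.npz");yaw=d["yaw"];im=cv2.imread("pics/w1.png")
L=[((273,27),90,-77,156),((421,27),90,77,156),((270,309),90,-77,-186),((202,130),76,-160,46),((202,196),76,-160,-34)]
W=np.array([onz("wrist",u,z/1e3,c)[:2] for u,z,_,_ in L]);B=np.array([l[2:] for l in L])/1e3
wm,bm=W.mean(0),B.mean(0);H=(B-bm).T@(W-wm);y=np.arctan2(H[0,1]-H[1,0],H[0,0]+H[1,1])
M=lambda y:np.array([[np.cos(y),-np.sin(y)],[np.sin(y),np.cos(y)]])
o=wm-M(y)@bm;print("box",o,np.degrees(y));print((((W-o)@M(y))-B)*1e3)
for b,s in blobs(im,(0,180,100),(4,255,255),80)[0]:
    print(b,s)
inb=lambda w:(w[:2]-o)@M(y)*1e3
for p in((246,153),(246,187)):print(onz("wrist",p,.121,c),inb(onz("wrist",p,.121,c)))
for p in((335,180),(335,300)):print("lid",inb(onz("wrist",p,.085,c)))
E
```

```text
box [ 0.58871104 -0.1437944 ] -5.623366842576067
[[-0.56391926 -0.96539271]
 [-0.09929764 -0.4156279 ]
 [ 1.13735539 -0.01647335]
 [ 1.48613167  1.17046965]
 [-1.96027017  0.22702431]]
[246.  169.9] [240 153  13  34 429]
[ 0.48646937 -0.10593158  0.121     ] [-105.45976572   27.66207414]
[ 0.48258753 -0.14312065  0.121     ] [-105.67881649   -9.72840356]
lid [ -0.39645073 -10.4403396 ]
lid [  10.88405249 -175.29668482]
```

```bash
python3 -m crank '[{"gripper":60,"travel":[-7,-11,46],"twist":[0,0,0]},{"gripper":60,"travel":[0,0,46],"twist":[0,0,0]},{"gripper":60,"travel":[0,0,46],"twist":[0,0,0]},{"gripper":60,"travel":[0,0,46],"twist":[0,0,0]},{"gripper":60,"travel":[0,0,30],"twist":[0,0,0]},{"gripper":60,"travel":[0,0,18],"twist":[0,0,0]},{"gripper":60,"travel":[0,0,0],"twist":[0,0,0]},{"gripper":5,"travel":[0,0,0],"twist":[0,0,0]},{"gripper":5,"travel":[0,0,0],"twist":[0,0,0]},{"gripper":5,"travel":[0,0,0],"twist":[0,0,0]},{"gripper":5,"travel":[0,0,0],"twist":[0,0,0]},{"gripper":5,"travel":[0,0,0],"twist":[0,0,0]}]' 25
```

```text
time: 4.03
ee_pos: [0.4855, -0.1253, 0.1004]
tcp_rot: [179.9, 0.0, 84.6]
wrist_force: [-1.2, 0.4, 6.6]
opening: 0.0158
grasp_force: 26.9
```

```bash
python3 -m crank '[{"gripper":5,"travel":[0,-8,0],"twist":[0,0,0]},{"gripper":5,"travel":[0,-8,0],"twist":[0,0,0]},{"gripper":5,"travel":[0,-8,0],"twist":[0,0,0]},{"gripper":5,"travel":[0,-6,0],"twist":[0,0,0]},{"gripper":5,"travel":[0,-4,0],"twist":[0,0,0]},{"gripper":5,"travel":[0,-3,0],"twist":[0,0,0]},{"gripper":5,"travel":[0,0,0],"twist":[0,0,0]},{"gripper":5,"travel":[0,0,0],"twist":[0,0,0]}]'
```

```text
time: 5.03
ee_pos: [0.4489, -0.1217, 0.1004]
tcp_rot: [179.9, 0.0, 84.6]
wrist_force: [2.1, -0.1, 7.6]
opening: 0.0154
grasp_force: 27.1
```

```bash
python3 -m crank '[{"gripper":5,"travel":[0,-2,0],"twist":[0,0,0]},{"gripper":5,"travel":[0,-1,0],"twist":[0,0,0]},{"gripper":5,"travel":[0,0,0],"twist":[0,0,0]}]'
```

```text
time: 5.4
ee_pos: [0.4487, -0.1217, 0.1005]
tcp_rot: [179.5, 0.0, 84.6]
wrist_force: [17.0, -1.5, -3.2]
opening: 0.0155
grasp_force: 26.0
```

```bash
python3 -m crank '[{"gripper":50,"travel":[0,2,0],"twist":[0,0,0]},{"gripper":50,"travel":[0,0,0],"twist":[0,0,0]},{"gripper":50,"travel":[0,0,0],"twist":[0,0,0]},{"gripper":50,"travel":[0,0,-30],"twist":[0,0,0]},{"gripper":50,"travel":[0,0,-50],"twist":[0,0,0]},{"gripper":85,"travel":[0,0,-50],"twist":[0,0,0]},{"gripper":85,"travel":[0,0,0],"twist":[0,0,0]}]' && python3 -m crank '[{"gripper":85,"travel":[50,-8,0],"twist":[0,0,0]},{"gripper":85,"travel":[50,-8,0],"twist":[0,0,0]},{"gripper":85,"travel":[50,-8,0],"twist":[0,0,0]},{"gripper":85,"travel":[50,-8,0],"twist":[0,0,0]},{"gripper":85,"travel":[50,-8,0],"twist":[0,0,0]},{"gripper":85,"travel":[50,-8,0],"twist":[0,0,0]},{"gripper":85,"travel":[50,-8,0],"twist":[0,0,0]},{"gripper":85,"travel":[50,-8,0],"twist":[0,0,0]},{"gripper":85,"travel":[0,0,0],"twist":[0,0,0]},{"gripper":85,"travel":[0,0,0],"twist":[0,0,0]}]'
python3 - <<'E'
from h import *
c=bot.calibration("wrist");a=bot.camera("wrist")[:,:,::-1];cv2.imwrite("pics/w2.png",a)
for b,s in blobs(a,(0,0,150),(179,70,255),100)[0]: print(b,s,onz("wrist",b,.06,c))
cv2.imwrite("pics/top1.png",bot.camera("top")[:,:,::-1])
go([.423,.3375,.016],84.6)
E
```

```text
time: 6.28
ee_pos: [0.4482, -0.1219, 0.2331]
tcp_rot: [179.7, 0.1, 84.6]
wrist_force: [-0.4, -0.4, -0.4]
opening: 0.0836
grasp_force: 0.0
time: 7.52
ee_pos: [0.421, 0.2824, 0.2285]
tcp_rot: [-179.9, 0.1, 84.6]
wrist_force: [-0.9, -0.4, 0.6]
opening: 0.0847
grasp_force: 0.0
[252.8 112.7] [ 221   80   65   67 3407] [0.42302882 0.33818758 0.06      ]
[391.9 170.9] [379 155  47  49 419] [0.54937329 0.27210295 0.06      ]
[444.1 202.6] [ 408  170   73   67 3798] [0.60068815 0.23544695 0.06      ]
[274.1 220.1] [253 214  47  21 246] [0.43387954 0.23287988 0.06      ]
[279.6 262.3] [ 250  234   60   57 2644] [0.43578869 0.18603105 0.06      ]
[112.  297.6] [103 293  16  12 121] [0.25456781 0.16116503 0.06      ]
[402.8 297.6] [397 293  16  12 123] [0.56339057 0.13206215 0.06      ]
turn [-0.     0.    -0.002] shift before turn [ 55.7  -3.7 213. ] after [ 55.6  -3.7 213.1]
```

View pics/w2.png

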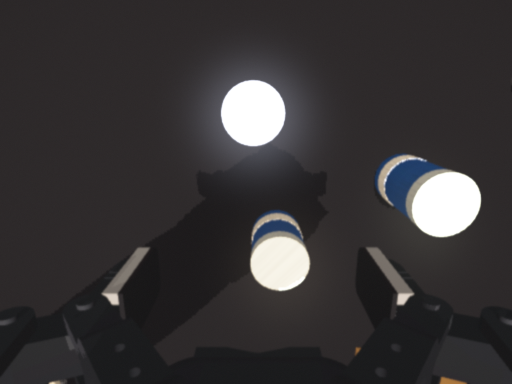

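The low tin's top is at (253,113), which puts it at (0.423, 0.338), in agreement with the fixed cameras. I'll go ahead with the grasp.

```bash
python3 -m crank '[{"gripper":85,"travel":[56,-4,0],"twist":[0,0,0]},{"gripper":85,"travel":[0,0,0],"twist":[0,0,0]},{"gripper":85,"travel":[0,0,45],"twist":[0,0,0]},{"gripper":85,"travel":[0,0,45],"twist":[0,0,0]},{"gripper":85,"travel":[0,0,40],"twist":[0,0,0]},{"gripper":85,"travel":[0,0,35],"twist":[0,0,0]},{"gripper":85,"travel":[0,0,30],"twist":[0,0,0]},{"gripper":85,"travel":[0,0,18],"twist":[0,0,0]},{"gripper":85,"travel":[0,0,0],"twist":[0,0,0]}]' && python3 -m crank '[{"gripper":45,"travel":[0,0,0],"twist":[0,0,0]},{"gripper":45,"travel":[0,0,0],"twist":[0,0,0]},{"gripper":45,"travel":[0,0,0],"twist":[0,0,0]},{"gripper":45,"travel":[0,0,0],"twist":[0,0,0]},{"gripper":45,"travel":[0,0,0],"twist":[0,0,0]}]' 30
```

```text
time: 8.75
ee_pos: [0.4225, 0.3377, 0.0156]
tcp_rot: [-179.9, 0.1, 84.5]
wrist_force: [-0.8, 0.4, 1.2]
opening: 0.0848
grasp_force: 0.0
time: 9.38
ee_pos: [0.4235, 0.3394, 0.0179]
tcp_rot: [179.9, -0.1, 84.6]
wrist_force: [-0.7, -1.4, 7.1]
opening: 0.0555
grasp_force: 32.1
```

```bash
python3 -m crank '[{"gripper":45,"travel":[0,0,-20],"twist":[0,0,0]},{"gripper":45,"travel":[0,0,-40],"twist":[0,0,0]},{"gripper":45,"travel":[0,0,-45],"twist":[0,0,0]},{"gripper":45,"travel":[0,0,-45],"twist":[0,0,0]},{"gripper":45,"travel":[0,0,-30],"twist":[0,0,0]},{"gripper":45,"travel":[0,0,0],"twist":[0,0,0]}]' && python3 -m crank '[{"gripper":45,"travel":[-20,10,0],"twist":[0,0,0]},{"gripper":45,"travel":[-39,21,0],"twist":[0,0,0]},{"gripper":45,"travel":[-39,21,0],"twist":[0,0,0]},{"gripper":45,"travel":[-39,21,0],"twist":[0,0,0]},{"gripper":45,"travel":[-39,21,0],"twist":[0,0,0]},{"gripper":45,"travel":[-39,21,0],"twist":[0,0,0]},{"gripper":45,"travel":[-39,21,0],"twist":[0,0,0]},{"gripper":45,"travel":[-39,21,0],"twist":[0,0,0]},{"gripper":45,"travel":[-39,21,0],"twist":[0,0,0]},{"gripper":45,"travel":[-39,21,0],"twist":[0,0,0]},{"gripper":45,"travel":[-19,10,0],"twist":[0,0,0]},{"gripper":45,"travel":[0,0,0],"twist":[0,0,0]}]'
python3 - <<'E'
from h import *
go([.5952,-.0678,.026],84.5)
a=bot.camera("wrist")[:,:,::-1];cv2.imwrite("pics/w3.png",a)
E
```

```text
time: 10.12
ee_pos: [0.4235, 0.3396, 0.1989]
tcp_rot: [179.8, -0.2, 84.6]
wrist_force: [0.8, -0.6, -1.9]
opening: 0.0556
grasp_force: 32.4
time: 11.62
ee_pos: [0.5936, -0.07, 0.1948]
tcp_rot: [-179.9, -0.0, 84.5]
wrist_force: [0.1, 1.0, -2.6]
opening: 0.0552
grasp_force: 32.4
turn [-0.002 -0.    -0.001] shift before turn [  2.4   1.7 168.8] after [  2.4   1.3 168.8]
```

View pics/w3.png

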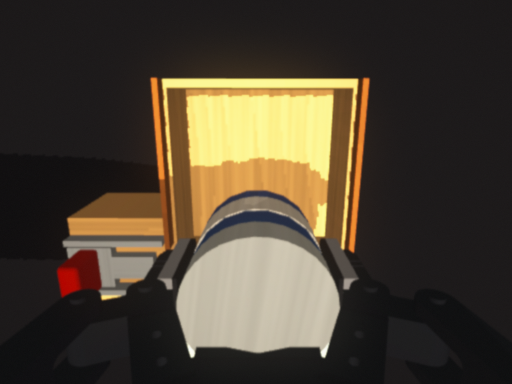

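The tin is held at about column 260, centred between the box sides at columns 153 and 368. The knob is well out at (80,272).

```bash
python3 -m crank '[{"gripper":45,"travel":[2,1,0],"twist":[0,0,0]},{"gripper":45,"travel":[0,0,45],"twist":[0,0,0]},{"gripper":45,"travel":[0,0,45],"twist":[0,0,0]},{"gripper":45,"travel":[0,0,35],"twist":[0,0,0]},{"gripper":45,"travel":[0,0,25],"twist":[0,0,0]},{"gripper":45,"travel":[0,0,10],"twist":[0,0,0]},{"gripper":45,"travel":[0,0,3],"twist":[0,0,0]},{"gripper":45,"travel":[0,0,0],"twist":[0,0,0]},{"gripper":45,"travel":[0,0,0],"twist":[0,0,0]}]'
```

```text
time: 12.8
ee_pos: [0.5956, -0.0673, 0.0344]
tcp_rot: [179.9, -0.0, 84.6]
wrist_force: [0.2, -0.4, -1.7]
opening: 0.0551
grasp_force: 32.5
```

```bash
python3 -m crank '[{"gripper":45,"travel":[0,0,3],"twist":[0,0,0]},{"gripper":45,"travel":[0,0,2],"twist":[0,0,0]},{"gripper":45,"travel":[0,0,2],"twist":[0,0,0]},{"gripper":45,"travel":[0,0,1],"twist":[0,0,0]},{"gripper":45,"travel":[0,0,1],"twist":[0,0,0]},{"gripper":45,"travel":[0,0,0],"twist":[0,0,0]},{"gripper":45,"travel":[0,0,0],"twist":[0,0,0]}]'
```

```text
time: 13.68
ee_pos: [0.595, -0.0673, 0.0243]
tcp_rot: [180.0, -0.0, 84.6]
wrist_force: [-1.0, -0.5, -1.1]
opening: 0.0551
grasp_force: 32.5
```

```bash
python3 -m crank '[{"gripper":45,"travel":[0,0,0.5],"twist":[0,0,0]},{"gripper":45,"travel":[0,0,0.5],"twist":[0,0,0]},{"gripper":45,"travel":[0,0,0],"twist":[0,0,0]}]'
```

```text
time: 14.05
ee_pos: [0.595, -0.0674, 0.0239]
tcp_rot: [180.0, 0.0, 84.6]
wrist_force: [-3.4, -0.2, 5.6]
opening: 0.0555
grasp_force: 33.0
```

The tin is resting on the floor (5.6 N up), so I'll release it, rise, and move behind the lid handle with the fingers shut.

```bash
python3 -m crank '[{"gripper":60,"travel":[0,0,0],"twist":[0,0,0]},{"gripper":76,"travel":[0,0,0],"twist":[0,0,0]},{"gripper":76,"travel":[0,0,0],"twist":[0,0,0]},{"gripper":76,"travel":[0,0,0],"twist":[0,0,0]},{"gripper":76,"travel":[0,0,-15],"twist":[0,0,0]},{"gripper":76,"travel":[0,0,-40],"twist":[0,0,0]},{"gripper":76,"travel":[0,0,-50],"twist":[0,0,0]},{"gripper":76,"travel":[0,0,-50],"twist":[0,0,0]},{"gripper":76,"travel":[0,0,-20],"twist":[0,0,0]},{"gripper":76,"travel":[0,0,0],"twist":[0,0,0]}]' && python3 -m crank '[{"gripper":0,"travel":[-41,0,0],"twist":[0,0,0]},{"gripper":0,"travel":[-41,0,0],"twist":[0,0,0]},{"gripper":0,"travel":[-41,0,0],"twist":[0,0,0]},{"gripper":0,"travel":[-41,0,0],"twist":[0,0,0]},{"gripper":0,"travel":[-41,0,0],"twist":[0,0,0]},{"gripper":0,"travel":[0,0,0],"twist":[0,0,0]},{"gripper":0,"travel":[0,0,0],"twist":[0,0,0]}]'
python3 - <<'E'
from h import *
go([.5755,-.2719,.099],84.5)
a=bot.camera("side")[:,:,::-1];cv2.imwrite("pics/s3.png",cv2.resize(a[70:240,220:400],None,fx=3.5,fy=3.5,interpolation=cv2.INTER_CUBIC))
E
```

```text
time: 15.3
ee_pos: [0.5958, -0.0674, 0.201]
tcp_rot: [179.8, 0.0, 84.6]
wrist_force: [-0.5, 1.0, -0.1]
opening: 0.0761
grasp_force: 0.0
time: 16.18
ee_pos: [0.5752, -0.271, 0.1973]
tcp_rot: [-179.9, -0.0, 84.5]
wrist_force: [-0.4, -0.8, 0.1]
opening: -0.0001
grasp_force: 0.0
turn [-0.001 -0.001  0.001] shift before turn [-1.   0.5 98.3] after [-0.9  0.4 98.3]
```

View pics/s3.png

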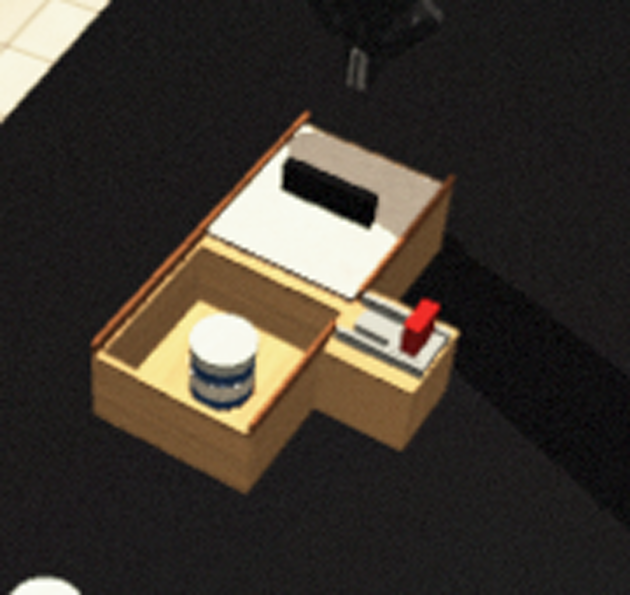

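The tin stands upright in the well at (222,360), the latch is drawn back to the ledge's outer end at (420,327), and the fingers are behind the handle. Now I'll push the lid.

```bash
python3 -m crank '[{"gripper":0,"travel":[0,0,40],"twist":[0,0,0]},{"gripper":0,"travel":[0,0,38],"twist":[0,0,0]},{"gripper":0,"travel":[0,0,20],"twist":[0,0,0]},{"gripper":0,"travel":[0,0,0],"twist":[0,0,0]},{"gripper":0,"travel":[6,0,0],"twist":[0,0,0]},{"gripper":0,"travel":[6,0,0],"twist":[0,0,0]},{"gripper":0,"travel":[6,0,0],"twist":[0,0,0]},{"gripper":0,"travel":[6,0,0],"twist":[0,0,0]},{"gripper":0,"travel":[6,0,0],"twist":[0,0,0]},{"gripper":0,"travel":[6,0,0],"twist":[0,0,0]}]' && python3 -m crank '[{"gripper":0,"travel":[10,0,0],"twist":[0,0,0]},{"gripper":0,"travel":[10,0,0],"twist":[0,0,0]},{"gripper":0,"travel":[10,0,0],"twist":[0,0,0]},{"gripper":0,"travel":[10,0,0],"twist":[0,0,0]},{"gripper":0,"travel":[10,0,0],"twist":[0,0,0]},{"gripper":0,"travel":[10,0,0],"twist":[0,0,0]},{"gripper":0,"travel":[10,0,0],"twist":[0,0,0]},{"gripper":0,"travel":[10,0,0],"twist":[0,0,0]},{"gripper":0,"travel":[10,0,0],"twist":[0,0,0]},{"gripper":0,"travel":[10,0,0],"twist":[0,0,0]},{"gripper":0,"travel":[10,0,0],"twist":[0,0,0]}]'
```

```text
time: 17.48
ee_pos: [0.5791, -0.2354, 0.1005]
tcp_rot: [180.0, 0.0, 84.5]
wrist_force: [0.7, -2.5, 1.4]
opening: 0.0003
grasp_force: 1.1
time: 18.85
ee_pos: [0.5894, -0.1254, 0.1003]
tcp_rot: [-180.0, -0.0, 84.6]
wrist_force: [1.3, -2.5, 0.6]
opening: 0.0003
grasp_force: 1.2
```

```bash
python3 -m crank '[{"gripper":0,"travel":[8,0,0],"twist":[0,0,0]},{"gripper":0,"travel":[8,0,0],"twist":[0,0,0]},{"gripper":0,"travel":[8,0,0],"twist":[0,0,0]},{"gripper":0,"travel":[4,0,0],"twist":[0,0,0]},{"gripper":0,"travel":[2,0,0],"twist":[0,0,0]},{"gripper":0,"travel":[2,0,0],"twist":[0,0,0]},{"gripper":0,"travel":[2,0,0],"twist":[0,0,0]},{"gripper":0,"travel":[0,0,0],"twist":[0,0,0]}]'
```

```text
time: 19.85
ee_pos: [0.5925, -0.092, 0.1002]
tcp_rot: [-180.0, -0.0, 84.6]
wrist_force: [1.4, -0.7, -0.1]
opening: -0.0002
grasp_force: 0.3
```

```bash
python3 -m crank '[{"gripper":0,"travel":[2,0,0],"twist":[0,0,0]},{"gripper":0,"travel":[1,0,0],"twist":[0,0,0]},{"gripper":0,"travel":[1,0,0],"twist":[0,0,0]},{"gripper":0,"travel":[0,0,0],"twist":[0,0,0]}]'; python3 -m crank '[{"gripper":0,"travel":[1,0,0],"twist":[0,0,0]},{"gripper":0,"travel":[1,0,0],"twist":[0,0,0]},{"gripper":0,"travel":[0,0,0],"twist":[0,0,0]}]'
```

```text
time: 20.35
ee_pos: [0.5929, -0.088, 0.1002]
tcp_rot: [-180.0, -0.0, 84.6]
wrist_force: [-0.2, -0.7, 0.3]
opening: 0.0001
grasp_force: 0.6
time: 20.72
ee_pos: [0.5929, -0.0876, 0.1003]
tcp_rot: [-180.0, 0.2, 84.5]
wrist_force: [-1.2, -9.5, 0.1]
opening: -0.0
grasp_force: 4.6
```

```bash
python3 -m crank '[{"gripper":0,"travel":[1,0,0],"twist":[0,0,0]},{"gripper":0,"travel":[0,0,0],"twist":[0,0,0]}]'; python3 -m crank '[{"gripper":0,"travel":[-10,0,0],"twist":[0,0,0]},{"gripper":0,"travel":[-5,0,0],"twist":[0,0,0]},{"gripper":0,"travel":[0,0,-50],"twist":[0,0,0]},{"gripper":0,"travel":[0,0,-50],"twist":[0,0,0]},{"gripper":0,"travel":[-50,0,-30],"twist":[0,0,0]},{"gripper":0,"travel":[-60,0,0],"twist":[0,0,0]},{"gripper":0,"travel":[-60,0,0],"twist":[0,0,0]},{"gripper":0,"travel":[-60,0,0],"twist":[0,0,0]},{"gripper":0,"travel":[0,0,0],"twist":[0,0,0]},{"gripper":0,"travel":[0,0,0],"twist":[0,0,0]}]'
python3 - <<'E'
from h import *
s=bot.camera("side")[:,:,::-1];t=bot.camera("top")[:,:,::-1]
o=np.zeros((600,800,3),np.uint8);o[:,:400]=cv2.resize(s[95:335,200:360],None,fx=2.5,fy=2.5);o[:300,400:]=cv2.resize(t[100:290,130:383],(400,300));cv2.imwrite("pics/fin.png",o)
E
```

```text
time: 20.98
ee_pos: [0.593, -0.0876, 0.1003]
tcp_rot: [-180.0, 0.3, 84.5]
wrist_force: [-1.4, -14.2, 0.1]
opening: -0.0002
grasp_force: 7.0
time: 22.22
ee_pos: [0.57, -0.329, 0.23]
tcp_rot: [-180.0, -0.0, 84.5]
wrist_force: [0.5, 0.8, 0.1]
opening: -0.0003
grasp_force: 0.0
```

View pics/fin.png

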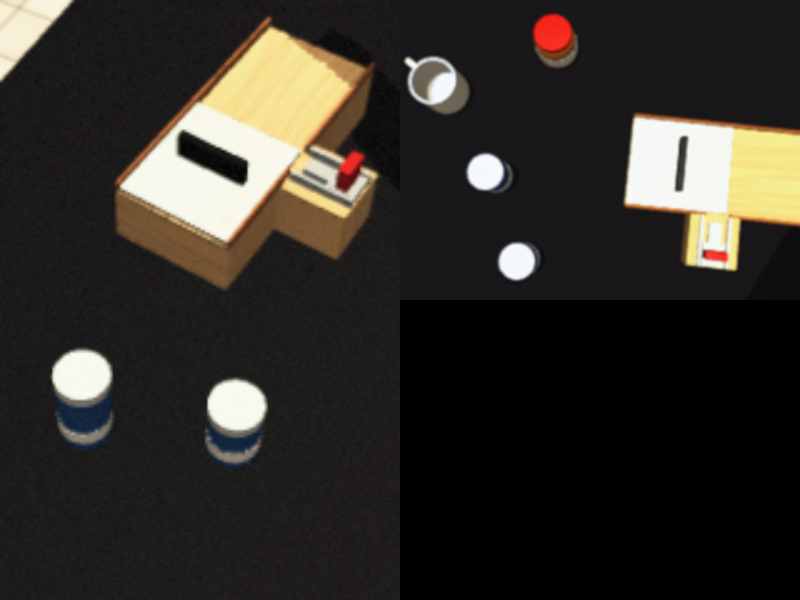

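The lid is fully shut over the well, the knob is drawn back at (350,172), the bystanders have not moved, and the robot is clear.

```bash
python3 -c "
from workcell import bot
print(bot.job_done())"
```

```text
the job is handed in; nothing more can be done
None
```

The job is handed in at about 22 s: the low tin stands upright in the well, the latch is drawn back to its stop, the lid is pushed shut to its stop, and nothing else was moved.

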